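# Wind and set the bench timer by the thermal cycler

## Task

Wind the bench timer's knob clockwise past its red 60-minute top mark until you feel it come up against its end stop, without forcing the stop, then turn it back down to the green 45-minute mark and let go. Then press the green start button fully down and let it come back up. Do not disturb the tube rack, the tip box or the amber jar beside it.

Things in the scene. Friction and masses are not known exactly. Their poses are not given: they have to be found in the camera images.
- timer: The bench timer, fixed to the bench: a cream box 140 mm (its x) by 220 mm (its y) by 60 mm high, origin under its centre, z up. Its flat top at z = 60 mm carries the black knob (axis 45 mm to its +y) and the green start button (66 mm to its -y, 20 mm to its -x).
- dial (a point): Centre of the white dial plate (118 mm diameter) round the knob on the timer's top, axes as the timer's. 13 ticks, one each 5 minutes, 4 degrees to a minute, clockwise from above: the broad black 0 tick is 240 degrees counterclockwise from its +x, the broad green 45 tick 60 degrees counterclockwise from +x, the broad red 60 tick (the top mark) at +x.
- knob_cap: The timer's round black knob: 44 mm diameter, from 6 to 41 mm above the timer's top, over a skirt of 54 mm diameter and 6.5 mm high. Origin on its axis at the timer's top (60 mm over the bench), z up; a white line on its top and a white spot on its skirt point along its own +x to the minutes on the dial. It only turns about z. Inside the timer an end stop limits it.
- minute_knob (a joint): Knob angle in rad, grows clockwise (seen from above): 0 at the 0 tick, 3.142 at the green 45, 4.189 at the red 60. Steady friction of 0.08 Nm; stays where left. The hidden hard stop lies between 62 and 71 minutes (4.33 to 4.95), elsewhere each time: felt as a sudden rise of the moment. Over 0.4 Nm beyond the friction damages it; 0.1 to 0.2 Nm beyond is a good touch.
- knob_grip (a point): Point on the knob's axis at the height to grip it, 26 mm above the timer's top (86 mm over the bench).
- start_button (a joint): Travel of the start button in m: 0 = up, 0.006 = fully down. A spring brings it back up; fully down takes about 5 N.
- start_button_top (a point): Centre of the top of the green round start button (28 mm diameter), which is pressed straight down.
- tube_rack: Loose blue tube rack with capped tubes, 70 by 160 mm and 58 mm high, origin under its centre, standing beyond the timer.
- tip_box: Loose clear box with an orange top and white pipette tips, 87 by 122 mm and 58 mm high, origin under its centre, standing to the left (+y) of the timer.
- reagent: Loose amber jar with a black cap, 56 mm diameter and 85 mm high, origin under its centre, standing to the right (-y) of the timer.

How it is judged:
By the outcome, as a careful person would: the job done as asked, in the order asked, and still so for the second after the job is handed in, with the robot touching nothing.
It also fails if it takes over 72 s, if anything falls off the work surface, if the arm or the gripper's body presses on something with over 40 N, if the wrist force passes 120 N, or if a joint passes its speed limit or range.

## Robot

A 6-joint arm with a two-finger parallel gripper is mounted at the origin on the work surface. World frame = base frame: x ahead of the robot, y to its left, z up, the work surface at z = 0. Lengths are in mm, angles in rad, forces in N, time in s.
With the tool pointing down it reaches from about 325 to 900 mm from the base axis. Payload 6.1 kg.
Tool frame: the origin (TCP) lies at the very end of the fingers, on their centre line; the grasp point (between the pads) lies 19 mm behind it (bot.tcp_to_grasp is the distance from the TCP to the grasp point, in mm); y points along the fingers, z is the direction in which the jaws open and shut, and the axes are right-handed (so a half turn about y gives the same grasp; the last joint's range is limited). The gripper opens to 87 mm and grips with 3 to 60 N. Pads are 19 mm wide; open, the fingers measure 117 mm over their backs; the gripper's body (75 mm by 190 mm) begins 51 mm behind the grasp point.
Start: joints at [1.109, 0.22, 1.526, -0, 1.395, -0.126], TCP at [205.951, 590.085, 222.538] pointing down, gripper open.
Joint ranges: [-2.98, 2.98], [-0.91, 2.08], [0.09, 2.57], [-1.24, 4.39], [0.2, 2.65], [-2.68, 2.68]. Speed limits (rad/s): [2.57, 2.57, 3.01, 3.14, 3.14, 3.14].

## Interface

Orientations are given as a unit quaternion [w, x, y, z].
In Python, from workcell import bot gives the robot as it stands.
- The arm moves only by the shell command python3 -m creep 'ROWS' [FORCE]. ROWS is JSON, a list of rows, each a list of 5 numbers: the shift along the tool's x, y, z scaled (see below), then the turn about the tool's y scaled (see below), then the closure, from -1 (fully open) to 1 (shut). In form: [[tx, ty, tz, twist, claw], ...]. A call has exactly 8 rows; each row is the pose to reach, as a shift and turn from the pose measured when the call began, along the tool's axes at that moment, turning the shorter way round; what a row does not reach only later rows make up. The controller multiplies each number of a shift by 15 cm and each number of a turn by pi rad. A row lasts 1/8 s, in which the tool goes at most 62.5 mm and 10.7 degrees, less where a joint would pass 70% of its speed; a pose out of reach is approached as far as the arm can. A call with a number of a shift or a turn outside -1 to 1 is refused whole. A call with a gripper value outside its range is refused whole. The fingers move at their own pace and stop on an object; FORCE is the grip in N (left out, the last holds). Time passes only in rows, so rows that repeat a pose let the fingers close, or fill a call up. It gives the time, the measured TCP pose, the force and the opening at its end, in the units of the state.
- bot.get_obs(): the state, without advancing time (a new reading comes with each control period).
- bot.snapshot(name): name is "side" or "top" or "wrist"; returns a dict with "frame" (400x640x3 uint8, red, green, blue), "range_z" (400x640 float32, mm along the optical axis (not along the pixel's ray), 0 where there is no reading), "intrinsics" (3x3 intrinsics, pixels), "position" and "orientation" of the camera in the world. Camera axes: x right, y down, z forward; pixel columns grow to the right and rows downward; lengths in mm; the calibration is good to about 2 mm. A picture is of the moment at which its call begins.
- bot.hand_in(): hands the job in, once; it reports no verdict.
The state is a dict: "clock": time; "joint_pos": joint angles; "joint_vel": joint speeds; "effort": joint torques, N m; "ee_pos": TCP position; "orientation": TCP orientation; "force": force on the tool from outside, world axes, zero at the start; "ft_torque": the same for the moment, N m; "width": opening from 0.0 (shut) to 1.0 (fully open).
Only numpy, scipy, OpenCV 4.12 (cv2) and the standard library are available. Lean on these libraries where they do the work, as an engineer would, in place of code of your own. Each camera call takes 0.05 s, during which the arm holds its last target. There are 200 camera calls.

## Working session

There is one attempt and no reset: what is moved stays moved. The work goes in short steps, Python scripts to look and compute and a shell command to move; the robot and the scene stay as the last step left them, time stands still between calls to the robot, and variables do not carry over. Pictures are saved under pics/ and viewed, about 8 in all and at most 12, crops included, and the job is handed in when it is done.

```bash
mkdir -p pics; ls; python3 - <<'E'
from workcell import bot
import cv2,numpy as np
o=bot.get_obs()
for k,v in o.items(): print(k,np.round(v,3))
for n in ("top","side"):
    s=bot.snapshot(n); cv2.imwrite(f"pics/{n}0.png",s["frame"][:,:,::-1]); np.savez(f"{n}0.npz",**s)
    print(n,s["intrinsics"],s["position"],s["orientation"])
E
```

```text
pics
clock 0.0
joint_pos [ 1.109  0.221  1.528  0.     1.395 -0.126]
joint_vel [-0.    -0.    -0.     0.     0.001  0.001]
effort [  0.    -49.461 -38.737   0.07    0.057  -0.   ]
ee_pos [205.692 589.519 221.432]
orientation [-0.696  0.698 -0.118  0.118]
force [ 0.018  0.506 -0.49 ]
ft_torque [ 0.012 -0.003 -0.001]
width 1.0
top [[444.82678613   0.         318.51642445]
 [  0.         444.82678613 201.46705912]
 [  0.           0.           1.        ]] [ 574.88286869   56.80628934 1231.34053258] [-0.027784    0.7096702  -0.7036388   0.02210654]
side [[394.07004511   0.         321.09666216]
 [  0.         394.07004511 192.25794203]
 [  0.           0.           1.        ]] [443.49734761 796.5481194  750.25624091] [ 0.04847877 -0.12197948  0.90348815 -0.40801959]
```

View pics/top0.png

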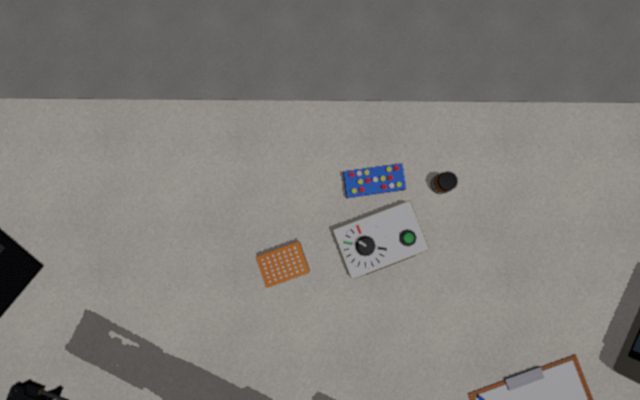

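View pics/side0.png

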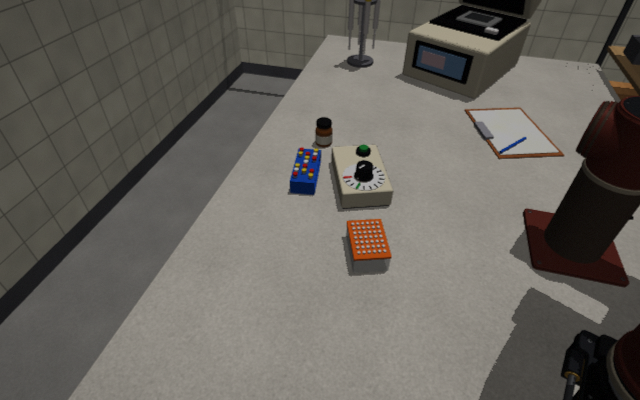

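The top view shows the timer centred near (378,240), with the knob at (365,245) and the button at (408,238). The red tick is at (359,230), the green at (347,242) and the black 0 at (383,249). The side view shows the knob at (364,170) and the button at (363,150), with everything clear of the arm. Next I'll locate them precisely.

```bash
cat > h.py <<'E'
import numpy as np,cv2
from scipy.spatial.transform import Rotation as R
def rot(q): return R.from_quat(np.r_[q[1:],q[0]]).as_matrix()
def ray(s,p):
    d=np.linalg.inv(s["intrinsics"])@np.r_[p,1.]; return s["position"],rot(s["orientation"])@d
def onz(s,p,z):
    c,d=ray(s,p); return c+d*(z-c[2])/d[2]
def cross(s1,p1,s2,p2):
    c1,d1=ray(s1,p1);c2,d2=ray(s2,p2)
    t=np.linalg.lstsq(np.c_[d1,-d2],c2-c1,rcond=None)[0]
    a,b=c1+t[0]*d1,c2+t[1]*d2; return (a+b)/2,np.linalg.norm(a-b)
def blobs(m,amin=4):
    n,_,st,ce=cv2.connectedComponentsWithStats(m.astype(np.uint8)); return [(st[i,4],ce[i].round(2),st[i,:4]) for i in range(1,n) if st[i,4]>=amin]
E
python3 - <<'E'
from h import *
S={n:dict(np.load(n+"0.npz")) for n in("top","side")}
box={"top":(330,205,430,280),"side":(330,140,395,210)}
for n,s in S.items():
    x0,y0,x1,y1=box[n]; f=s["frame"][y0:y1,x0:x1]; h=cv2.cvtColor(f,cv2.COLOR_RGB2HSV); H,Sa,V=cv2.split(h)
    for nm,m in (("green",(H>45)&(H<85)&(Sa>90)),("red",((H<8)|(H>172))&(Sa>120)),("dark",V<60)):
        print(n,nm,[(a,c+[x0,y0],b) for a,c,b in blobs(m)])
    cv2.imwrite(f"pics/{n}crop.png",cv2.resize(f[:,:,::-1],None,fx=6,fy=6,interpolation=cv2.INTER_CUBIC))
E
```

```text
top green [(np.int32(111), array([408.21, 237.52]), array([73, 27, 12, 12], dtype=int32)), (np.int32(11), array([347.36, 242.55]), array([14, 37,  8,  2], dtype=int32))]
top red [(np.int32(11), array([358.36, 229.18]), array([27, 21,  4,  7], dtype=int32))]
top dark [(np.int32(78), array([405.36, 236.92]), array([70, 25, 15, 15], dtype=int32)), (np.int32(237), array([365.04, 245.71]), array([26, 31, 19, 19], dtype=int32)), (np.int32(4), array([380.5, 248. ]), array([49, 43,  4,  1], dtype=int32))]
side green [(np.int32(67), array([363.16, 148.46]), array([28,  5, 11,  8], dtype=int32)), (np.int32(10), array([357.8, 185.2]), array([26, 43,  4,  5], dtype=int32))]
side red [(np.int32(15), array([347.2 , 176.53]), array([13, 36,  9,  2], dtype=int32))]
side dark [(np.int32(96), array([362.55, 151.91]), array([26,  7, 14, 10], dtype=int32)), (np.int32(127), array([336.54, 179.66]), array([ 2, 14, 10, 51], dtype=int32)), (np.int32(308), array([363.72, 171.45]), array([24, 21, 19, 21], dtype=int32)), (np.int32(54), array([364.72, 206.52]), array([12, 65, 47,  4], dtype=int32))]
```

View pics/topcrop.png

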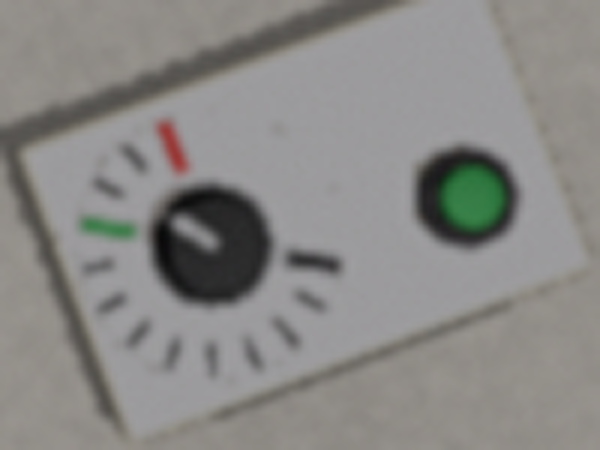

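The crop shows the white line pointing up and left from (212,243) to (170,213), between the green 45 and red 60 ticks, so about 51 minutes. Next I'll work out positions.

```bash
python3 - <<'E'
from h import *
T,S=[dict(np.load(n+"0.npz")) for n in("top","side")]
b,e=cross(T,(408.21,237.52),S,(363.16,148.46)); print("button cross",b.round(1),e)
r,e=cross(T,(358.36,229.18),S,(347.2,176.53)); print("red",r.round(1),e)
g,e=cross(T,(347.36,242.55),S,(357.8,185.2)); print("green",g.round(1),e)
k,e=cross(T,(365.04,245.71),S,(363.72,169)); print("knob",k.round(1),e)
for p in((365,246),(408,238),(395,255)): 
    d=T["range_z"][p[1]-1:p[1]+2,p[0]-1:p[0]+2]; print("depth z",1231.3-np.median(d))
k=onz(T,(365.04,245.71),95);b=onz(T,(408.21,237.52),b[2]);print(k,b)
v=(b-k)[:2];th=np.arctan2(v[1],v[0])-np.arctan2(-111,-20);print("timer yaw deg",np.degrees(th),"dist",np.hypot(*v),"exp",np.hypot(20,111))
for n,p in(("red",r),("green",g)): q=p-k;print(n,np.degrees(np.arctan2(q[1],q[0])-th))
f=cv2.cvtColor(T["frame"],cv2.COLOR_RGB2GRAY)
m=np.zeros_like(f);cv2.circle(m,(365,246),8,1,-1)
w=blobs((f>110)&(m>0),2);print(w)
for a,c,_ in w:
    q=onz(T,c,101)-k;al=np.degrees(np.arctan2(q[1],q[0])-th);print("line deg",al,"min",(240-al)/4%90)
E
```

```text
button cross [ 565.1 -166.4   75.1] 0.24205915466467276
red [585.4 -38.4  63.6] 0.2570021991084245
green [550.2  -9.8  63.9] 0.4676285515742898
knob [543.5 -53.6  87.5] 0.5993224648941082
depth z 108.16858
depth z 87.02759
depth z 68.86377
[543.4454414  -52.92280563  95.        ] [ 564.99483421 -166.41079127   75.06642354]
timer yaw deg 20.9654473005348 dist 115.51579638549111 exp 112.78741064498288
red -1.9114991828122057
green 60.18985184558141
[(np.int32(15), array([362.07, 243.13]), array([359, 241,   7,   5], dtype=int32))]
line deg 29.865402058401877 min 52.53364948539953
```

```bash
cat > st.py <<'E'
from h import *
from workcell import bot
import sys
o=bot.get_obs();M=rot(o["orientation"])
print("t",round(o["clock"],2),"p",np.round(o["ee_pos"],1),"F",np.round(o["force"],2),"M",np.round(o["ft_torque"],3),"w",round(float(o["width"]),3),"j",np.round(o["joint_pos"],3))
print("zyaw",np.degrees(np.arctan2(M[1,2],M[0,2])).round(2),"y",M[:,1].round(3))
if len(sys.argv)>3:
    d=np.array(list(map(float,sys.argv[1:4])))-o["ee_pos"]; print("shift units",(M.T@d/150).round(4),d.round(1))
E
python3 st.py 544 -53 221
```

```text
t 0.1 p [205.7 589.6 221.6] F [-0.49  0.77 -0.66] M [ 0.034 -0.037 -0.023] w 0.999 j [ 1.109  0.221  1.527 -0.     1.395 -0.126]
zyaw 70.76 y [-0.001 -0.002 -1.   ]
shift units [ 3.541   0.0087 -3.3017] [ 3.383e+02 -6.426e+02 -6.000e-01]
```

```bash
python3 -m creep '[[0.2,0,-0.19,0,-1],[0.4,0,-0.38,0,-1],[0.6,0,-0.56,0,-1],[0.8,0,-0.75,0,-1],[0.95,0,-0.89,0,-1],[0.95,0,-0.89,0,-1],[0.95,0,-0.89,0,-1],[0.95,0,-0.89,0,-1]]' 12
python3 -m creep '[[0.2,0,-0.19,0,-1],[0.4,0,-0.38,0,-1],[0.6,0,-0.56,0,-1],[0.8,0,-0.75,0,-1],[0.95,0,-0.89,0,-1],[0.95,0,-0.89,0,-1],[0.95,0,-0.89,0,-1],[0.95,0,-0.89,0,-1]]' 12; python3 st.py 544 -53 221
```

```text
clock: 1.1
ee_pos: [295.8, 417.3, 221.6]
orientation: [-0.697, 0.698, -0.118, 0.118]
force: [0.6, 0.3, -0.2]
width: 1.002
clock: 2.1
ee_pos: [386.0, 245.4, 221.7]
orientation: [-0.697, 0.698, -0.118, 0.117]
force: [-0.4, -0.2, -0.5]
width: 0.999
t 2.1 p [386.  245.4 221.7] F [-0.36 -0.19 -0.51] M [0.039 0.002 0.005] w 0.999 j [ 3.940e-01 -1.900e-01  1.944e+00 -1.000e-03  1.390e+00 -8.440e-01]
zyaw 70.92 y [-0.001 -0.001 -1.   ]
shift units [ 1.646   0.0057 -1.5353] [ 158.  -298.4   -0.7]
```

```bash
python3 -m creep '[[0.2,0,-0.19,0,-1],[0.4,0,-0.38,0,-1],[0.6,0,-0.56,0,-1],[0.75,0,-0.7,0,-1],[0.82,0,-0.77,0,-1],[0.82,0,-0.77,0,-1],[0.82,0,-0.77,0,-1],[0.82,0,-0.77,0,-1]]' 12
python3 -m creep '[[0.2,0,-0.19,0,-1],[0.4,0,-0.38,0,-1],[0.6,0,-0.56,0,-1],[0.75,0,-0.7,0,-1],[0.82,0,-0.77,0,-1],[0.82,0,-0.77,0,-1],[0.82,0,-0.77,0,-1],[0.82,0,-0.77,0,-1]]' 12; python3 st.py 544 -53 221
python3 - <<'E'
from h import *
from workcell import bot
s=bot.snapshot("wrist");np.savez("w1.npz",**s);cv2.imwrite("pics/w1.png",s["frame"][:,:,::-1]);print(s["position"],rot(s["orientation"]).round(3))
E
```

```text
clock: 3.1
ee_pos: [464.0, 97.0, 221.8]
orientation: [-0.697, 0.698, -0.117, 0.116]
force: [-0.5, -0.0, -0.0]
width: 1.004
clock: 4.1
ee_pos: [542.5, -51.2, 221.9]
orientation: [-0.697, 0.698, -0.117, 0.116]
force: [1.1, 0.7, -0.1]
width: 1.0
t 4.1 p [542.5 -51.2 221.9] F [ 1.07  0.66 -0.12] M [ 0.038  0.017 -0.017] w 1.0 j [-2.380e-01  3.100e-02  1.736e+00 -1.000e-03  1.376e+00 -1.478e+00]
zyaw 71.07 y [-0.001 -0.001 -1.   ]
shift units [ 0.0136  0.0063 -0.0078] [ 1.5 -1.8 -0.9]
[482.04642448 -27.94138728 385.10701776] [[ 0.323  0.919  0.227]
 [ 0.946 -0.313 -0.079]
 [-0.001  0.24  -0.971]]
```

View pics/w1.png

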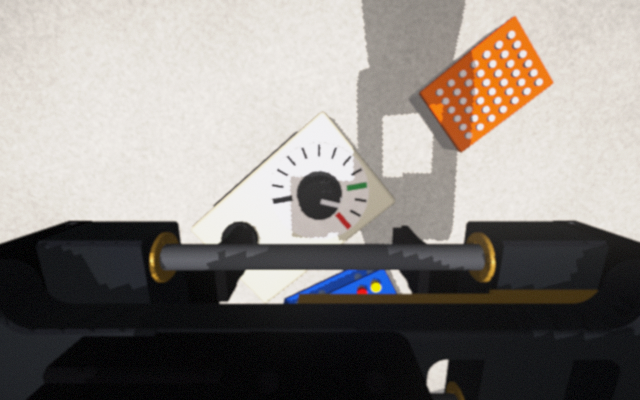

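The wrist view shows the knob at (319,195), its line pointing to (335,204), the red tick at (343,219), the green at (357,186) and the 0 tick at (282,199). The green and 0 ticks lie opposite each other, so their midpoint is the dial's centre.

```bash
cat > dial.py <<'E'
from h import *
def dial(s,win,knob_px,kr):
    x0,y0,x1,y1=win
    f=s["frame"][y0:y1,x0:x1];H,Sa,V=cv2.split(cv2.cvtColor(f,cv2.COLOR_RGB2HSV));off=np.array([x0,y0])
    pick=lambda m:[(a,c+off) for a,c,b in blobs(m,8)]
    g=pick((H>45)&(H<90)&(Sa>80)); r=pick(((H<8)|(H>170))&(Sa>110)); k=pick(V<90)
    print("g",g,"r",r,"dark",k)
    gray=cv2.cvtColor(s["frame"],cv2.COLOR_RGB2GRAY);m=np.zeros_like(gray);cv2.circle(m,knob_px,kr,1,-1)
    print("line",blobs((gray>110)&(m>0),3))
if __name__=="__main__":
    dial(dict(np.load("w1.npz")),(265,135,375,233),(319,195),19)
E
python3 dial.py
```

```text
g [(np.int32(80), array([356.54, 186.05]))] r [(np.int32(88), array([342.84, 220.39]))] dark [(np.int32(1487), array([318.1 , 194.44])), (np.int32(60), array([282.35, 199.28])), (np.int32(9), array([360.  , 199.56])), (np.int32(8), array([354.5, 212.5]))]
line [(np.int32(84), array([327.92, 202.65]), array([320, 199,  17,   8], dtype=int32))]
```

```bash
python3 - <<'E'
from h import *
W=dict(np.load("w1.npz"));T=dict(np.load("top0.npz"))
for z in(60,62):
    g,k0,r=[onz(W,p,z) for p in((356.54,186.05),(282.35,199.28),(342.84,220.39))]
    c=(g+k0)/2;d=g-k0;th=np.degrees(np.arctan2(d[1],d[0]))-60
    print(z,"centre",c.round(1),"R",np.linalg.norm(d)/2,"yaw",th,"red yaw",np.degrees(np.arctan2(*(r-c)[1::-1])),np.linalg.norm(r-c))
for n,pw,pt in(("red",(342.84,220.39),(358.36,229.18)),("green",(356.54,186.05),(347.36,242.55))): print(n,*cross(W,pw,T,pt))
c=(onz(W,(318.1,194.44),85));print("knob dark centroid at z85",c.round(1)); print("cross knob",cross(W,(318.5,196.5),T,(365.04,245.71)))
# white line ends via pca at z 101
gray=cv2.cvtColor(W["frame"],cv2.COLOR_RGB2GRAY);m=np.zeros_like(gray);cv2.circle(m,(319,195),19,1,-1)
ys,xs=np.nonzero((gray>110)&(m>0));P=np.array([onz(W,(x,y),101)[:2] for x,y in zip(xs,ys)]);mu=P.mean(0);u=np.linalg.svd(P-mu)[2][0]
a=np.degrees(np.arctan2(u[1],u[0]));print("line yaw",a,a+180,"mid",mu)
E
```

```text
60 centre [545.4 -53.3  60. ] R 45.272377000241185 yaw 21.493805044316574 red yaw 20.97232827471873 45.26181572652312
62 centre [545.  -53.2  62. ] R 44.99386946562894 yaw 21.49380504431653 red yaw 20.972328274718738 44.98337316297048
red [585.37524663 -37.52692624  67.25448053] 1.1950040377297042
green [550.37118123  -9.2851534   68.31052828] 0.493976947470896
knob dark centroid at z85 [541.9 -53.2  85. ]
cross knob (array([543.29735806, -53.27537268,  89.87715771]), np.float64(0.2832299071060357))
line yaw -120.49667300633399 59.50332699366601 mid [550.50715755 -44.92340986]
```

```bash
python3 -m creep '[[0.016,0.2,-0.008,0,-1],[0.016,0.4,-0.008,0,-1],[0.016,0.6,-0.008,0,-1],[0.016,0.75,-0.008,0,-1],[0.016,0.85,-0.008,0,-1],[0.016,0.92,-0.008,0,-1],[0.016,0.94,-0.008,0,-1],[0.016,0.94,-0.008,0,-1]]' 12; python3 st.py 544.3 -53.2 71
python3 - <<'E'
from h import *
from workcell import bot
s=bot.snapshot("wrist");np.savez("w2.npz",**s);cv2.imwrite("pics/w2.png",s["frame"][:,:,::-1])
E
```

```text
clock: 5.15
ee_pos: [544.6, -53.5, 81.5]
orientation: [-0.697, 0.698, -0.116, 0.116]
force: [0.1, -0.8, 0.4]
width: 0.997
t 5.15 p [544.6 -53.5  81.5] F [ 0.06 -0.84  0.43] M [-0.025 -0.038  0.024] w 0.997 j [-2.410e-01  1.840e-01  1.850e+00 -1.000e-03  1.108e+00 -1.481e+00]
zyaw 71.07 y [-0.001 -0.001 -1.   ]
shift units [-0.0025  0.0698  0.0013] [ -0.3   0.3 -10.5]
```

View pics/w2.png

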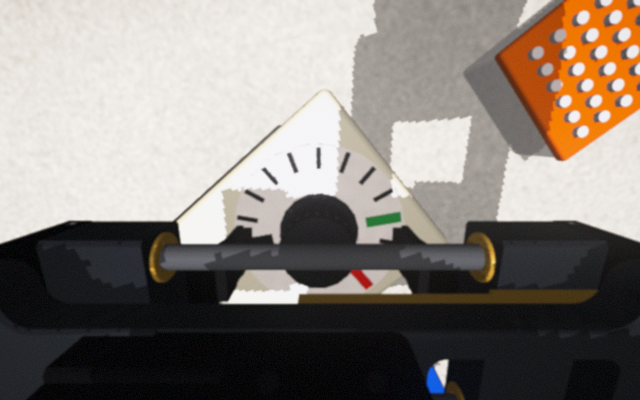

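The wrist view shows the knob centred between the fingers at (319,232). Next I'll go down the last 10.5 mm and close.

```bash
cat > tq.py <<'E'
from h import *
from workcell import bot
L=[]
for i in range(4):
    o=bot.get_obs();L.append(o["ft_torque"])
    if i<3: bot.snapshot("top")
M=rot(o["orientation"]);print("t",round(o["clock"],2),"Mz",np.mean(L,0)[2].round(3),"+-",np.std(L,0)[2].round(3),"F",np.round(o["force"],1),"zyaw",np.degrees(np.arctan2(M[1,2],M[0,2])).round(2),"w",round(float(o["width"]),3),"j6",round(o["joint_pos"][5],3))
E
python3 -m creep '[[-0.002,0.035,0.001,0,-1],[-0.002,0.07,0.001,0,-1],[-0.002,0.07,0.001,0,-1],[-0.002,0.07,0.001,0,-1],[-0.002,0.07,0.001,0,-1],[-0.002,0.07,0.001,0,-1],[-0.002,0.07,0.001,0,-1],[-0.002,0.07,0.001,0,-1]]' 15; python3 tq.py
python3 -m creep '[[0,0,0,0,0.3],[0,0,0,0,1],[0,0,0,0,1],[0,0,0,0,1],[0,0,0,0,1],[0,0,0,0,1],[0,0,0,0,1],[0,0,0,0,1]]' 15; python3 tq.py; python3 st.py
```

```text
clock: 6.2
ee_pos: [544.6, -53.3, 71.2]
orientation: [-0.697, 0.698, -0.116, 0.116]
force: [1.1, 0.3, 0.1]
width: 0.995
t 6.35 Mz -0.0 +- 0.018 F [ 0.3 -0.1  0.3] zyaw 71.07 w 1.002 j6 -1.481
clock: 7.35
ee_pos: [543.8, -55.4, 71.2]
orientation: [-0.696, 0.699, -0.117, 0.116]
force: [-3.9, -7.8, 1.9]
width: 0.5
t 7.5 Mz 0.041 +- 0.032 F [-2.9 -8.   1.7] zyaw 71.08 w 0.503 j6 -1.481
t 7.5 p [543.8 -55.4  71.2] F [-2.9  -8.01  1.75] M [-1.356  0.547  0.091] w 0.503 j [-0.243  0.197  1.856 -0.005  1.088 -1.481]
zyaw 71.08 y [-0.002 -0.005 -1.   ]
```

```bash
python3 -m creep '[[0,0,0,0.01,1],[0,0,0,0.02,1],[0,0,0,0.03,1],[0,0,0,0.04,1],[0,0,0,0.05,1],[0,0,0,0.06,1],[0,0,0,0.06,1],[0,0,0,0.06,1]]' 15; python3 tq.py
python3 -m creep '[[0,0,0,0.02,1],[0,0,0,0.04,1],[0,0,0,0.06,1],[0,0,0,0.08,1],[0,0,0,0.1,1],[0,0,0,0.11,1],[0,0,0,0.11,1],[0,0,0,0.11,1]]' 15; python3 tq.py; python3 st.py
```

```text
clock: 8.5
ee_pos: [543.8, -55.5, 71.3]
orientation: [-0.682, 0.685, -0.182, 0.181]
force: [-1.5, -3.0, 1.7]
width: 0.501
t 8.65 Mz -0.098 +- 0.039 F [-2.8 -4.1  0.8] zyaw 60.28 w 0.5 j6 -1.292
clock: 9.65
ee_pos: [543.7, -55.6, 71.2]
orientation: [-0.64, 0.644, -0.296, 0.296]
force: [-2.6, -3.7, 1.5]
width: 0.499
t 9.8 Mz -0.02 +- 0.027 F [-3.7 -3.9  1.9] zyaw 40.49 w 0.503 j6 -0.947
t 9.8 p [543.7 -55.6  71.2] F [-3.7  -3.93  1.89] M [-0.706  0.365 -0.024] w 0.503 j [-0.243  0.197  1.857 -0.006  1.089 -0.947]
zyaw 40.49 y [-0.002 -0.005 -1.   ]
```

```bash
cat > q.py <<'E'
from workcell import bot
import numpy as np
from h import rot
o=bot.get_obs();M=rot(o["orientation"]);print("Mz",round(o["ft_torque"][2],3),"zyaw",np.degrees(np.arctan2(M[1,2],M[0,2])).round(2),"F",np.round(o["force"],1))
E
python3 -m creep '[[0,0,0,0.002,1],[0,0,0,0.004,1],[0,0,0,0.005,1],[0,0,0,0.007,1],[0,0,0,0.008,1],[0,0,0,0.009,1],[0,0,0,0.01,1],[0,0,0,0.011,1]]' 10 >/dev/null; python3 q.py;python3 tq.py
python3 -m creep '[[0,0,0,0.002,1],[0,0,0,0.004,1],[0,0,0,0.005,1],[0,0,0,0.007,1],[0,0,0,0.008,1],[0,0,0,0.009,1],[0,0,0,0.01,1],[0,0,0,0.011,1]]' 10 >/dev/null; python3 q.py;python3 tq.py
```

```text
Mz 0.072 zyaw 38.5 F [-2.4 -3.9  1.1]
t 10.95 Mz 0.06 +- 0.039 F [-3.  -3.5  0.7] zyaw 38.51 w 0.503 j6 -0.912
Mz 0.108 zyaw 36.52 F [-2.6 -4.6  1.3]
t 12.1 Mz 0.08 +- 0.025 F [-2.3 -4.   1. ] zyaw 36.52 w 0.505 j6 -0.878
```

```bash
cat >> tq.py <<'E'
import sys
sys.exit(int(np.mean(L,0)[2]>0.15))
E
python3 -m creep '[[0,0,0,0.002,1],[0,0,0,0.004,1],[0,0,0,0.005,1],[0,0,0,0.007,1],[0,0,0,0.008,1],[0,0,0,0.009,1],[0,0,0,0.01,1],[0,0,0,0.011,1]]' 10 >/dev/null; python3 tq.py && 
python3 -m creep '[[0,0,0,0.002,1],[0,0,0,0.004,1],[0,0,0,0.005,1],[0,0,0,0.007,1],[0,0,0,0.008,1],[0,0,0,0.009,1],[0,0,0,0.01,1],[0,0,0,0.011,1]]' 10 >/dev/null && python3 tq.py && 
python3 -m creep '[[0,0,0,0.002,1],[0,0,0,0.004,1],[0,0,0,0.005,1],[0,0,0,0.007,1],[0,0,0,0.008,1],[0,0,0,0.009,1],[0,0,0,0.01,1],[0,0,0,0.011,1]]' 10 >/dev/null && python3 tq.py && 
python3 -m creep '[[0,0,0,0.002,1],[0,0,0,0.004,1],[0,0,0,0.005,1],[0,0,0,0.007,1],[0,0,0,0.008,1],[0,0,0,0.009,1],[0,0,0,0.01,1],[0,0,0,0.011,1]]' 10 >/dev/null && python3 tq.py
```

```text
t 13.25 Mz 0.06 +- 0.035 F [-2.3 -3.8  1.8] zyaw 34.53 w 0.504 j6 -0.843
t 14.4 Mz 0.044 +- 0.023 F [-2.4 -4.3  1.5] zyaw 32.53 w 0.504 j6 -0.808
t 15.55 Mz 0.067 +- 0.051 F [-2.7 -5.4  1.1] zyaw 30.53 w 0.504 j6 -0.773
t 16.7 Mz 0.066 +- 0.031 F [-2.5 -4.9  1.2] zyaw 28.53 w 0.505 j6 -0.738
```

```bash

python3 -m creep '[[0,0,0,0.002,1],[0,0,0,0.004,1],[0,0,0,0.005,1],[0,0,0,0.007,1],[0,0,0,0.008,1],[0,0,0,0.009,1],[0,0,0,0.01,1],[0,0,0,0.011,1]]' 10 >/dev/null; python3 tq.py && 
python3 -m creep '[[0,0,0,0.002,1],[0,0,0,0.004,1],[0,0,0,0.005,1],[0,0,0,0.007,1],[0,0,0,0.008,1],[0,0,0,0.009,1],[0,0,0,0.01,1],[0,0,0,0.011,1]]' 10 >/dev/null && python3 tq.py && 
python3 -m creep '[[0,0,0,0.002,1],[0,0,0,0.004,1],[0,0,0,0.005,1],[0,0,0,0.007,1],[0,0,0,0.008,1],[0,0,0,0.009,1],[0,0,0,0.01,1],[0,0,0,0.011,1]]' 10 >/dev/null && python3 tq.py && 
python3 -m creep '[[0,0,0,0.002,1],[0,0,0,0.004,1],[0,0,0,0.005,1],[0,0,0,0.007,1],[0,0,0,0.008,1],[0,0,0,0.009,1],[0,0,0,0.01,1],[0,0,0,0.011,1]]' 10 >/dev/null && python3 tq.py
```

```text
t 17.85 Mz 0.062 +- 0.017 F [-2.3 -5.   1. ] zyaw 26.53 w 0.505 j6 -0.703
t 19.0 Mz 0.069 +- 0.032 F [-3.3 -4.7  1.8] zyaw 24.53 w 0.505 j6 -0.668
t 20.15 Mz 0.063 +- 0.016 F [-2.2 -4.7  1.9] zyaw 22.54 w 0.503 j6 -0.634
t 21.3 Mz 0.075 +- 0.025 F [-2.  -4.8  1.1] zyaw 20.54 w 0.503 j6 -0.599
```

```bash

python3 -m creep '[[0,0,0,0.002,1],[0,0,0,0.004,1],[0,0,0,0.005,1],[0,0,0,0.007,1],[0,0,0,0.008,1],[0,0,0,0.009,1],[0,0,0,0.01,1],[0,0,0,0.011,1]]' 10 >/dev/null; python3 tq.py && 
python3 -m creep '[[0,0,0,0.002,1],[0,0,0,0.004,1],[0,0,0,0.005,1],[0,0,0,0.007,1],[0,0,0,0.008,1],[0,0,0,0.009,1],[0,0,0,0.01,1],[0,0,0,0.011,1]]' 10 >/dev/null && python3 tq.py && 
python3 -m creep '[[0,0,0,0.002,1],[0,0,0,0.004,1],[0,0,0,0.005,1],[0,0,0,0.007,1],[0,0,0,0.008,1],[0,0,0,0.009,1],[0,0,0,0.01,1],[0,0,0,0.011,1]]' 10 >/dev/null && python3 tq.py && 
python3 -m creep '[[0,0,0,0.002,1],[0,0,0,0.004,1],[0,0,0,0.005,1],[0,0,0,0.007,1],[0,0,0,0.008,1],[0,0,0,0.009,1],[0,0,0,0.01,1],[0,0,0,0.011,1]]' 10 >/dev/null && python3 tq.py
```

```text
t 22.45 Mz 0.053 +- 0.033 F [-2.2 -5.   1.7] zyaw 18.54 w 0.501 j6 -0.564
t 23.6 Mz 0.076 +- 0.021 F [-2.6 -4.7  2.2] zyaw 16.54 w 0.5 j6 -0.529
t 24.75 Mz 0.096 +- 0.023 F [-3.2 -3.8  1.7] zyaw 14.54 w 0.507 j6 -0.494
t 25.9 Mz 0.077 +- 0.007 F [-3.  -4.7  1.6] zyaw 12.54 w 0.507 j6 -0.459
```

```bash

python3 -m creep '[[0,0,0,0.002,1],[0,0,0,0.004,1],[0,0,0,0.005,1],[0,0,0,0.007,1],[0,0,0,0.008,1],[0,0,0,0.009,1],[0,0,0,0.01,1],[0,0,0,0.011,1]]' 10 >/dev/null; python3 tq.py && 
python3 -m creep '[[0,0,0,0.002,1],[0,0,0,0.004,1],[0,0,0,0.005,1],[0,0,0,0.007,1],[0,0,0,0.008,1],[0,0,0,0.009,1],[0,0,0,0.01,1],[0,0,0,0.011,1]]' 10 >/dev/null && python3 tq.py && 
python3 -m creep '[[0,0,0,0.002,1],[0,0,0,0.004,1],[0,0,0,0.005,1],[0,0,0,0.007,1],[0,0,0,0.008,1],[0,0,0,0.009,1],[0,0,0,0.01,1],[0,0,0,0.011,1]]' 10 >/dev/null && python3 tq.py && 
python3 -m creep '[[0,0,0,0.002,1],[0,0,0,0.004,1],[0,0,0,0.005,1],[0,0,0,0.007,1],[0,0,0,0.008,1],[0,0,0,0.009,1],[0,0,0,0.01,1],[0,0,0,0.011,1]]' 10 >/dev/null && python3 tq.py
python3 - <<'E'
from h import *
from workcell import bot
s=bot.snapshot("wrist");np.savez("w3.npz",**s)
cv2.imwrite("pics/w3.png",cv2.resize(s["frame"][150:310,200:440,::-1],None,fx=3,fy=3))
E
```

```text
t 27.05 Mz 0.069 +- 0.02 F [-1.8 -3.9  1.2] zyaw 10.54 w 0.5 j6 -0.424
t 28.2 Mz 0.061 +- 0.03 F [-2.1 -3.5  1.5] zyaw 8.54 w 0.503 j6 -0.389
t 29.35 Mz 0.057 +- 0.005 F [-2.3 -4.   1.2] zyaw 6.54 w 0.505 j6 -0.355
t 30.5 Mz 0.075 +- 0.008 F [-1.7 -4.3  1.1] zyaw 4.55 w 0.502 j6 -0.32
```

View pics/w3.png

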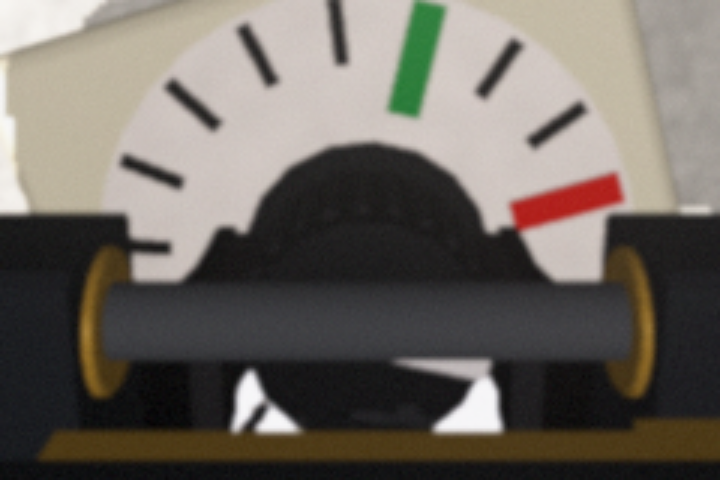

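The crop shows the knob's white line below the bar, from (400,362) to (490,378), clockwise beyond the red tick at (565,200). The knob is therefore turning with the grip, and I'll go on.

```bash

python3 -m creep '[[0,0,0,0.002,1],[0,0,0,0.004,1],[0,0,0,0.005,1],[0,0,0,0.007,1],[0,0,0,0.008,1],[0,0,0,0.009,1],[0,0,0,0.01,1],[0,0,0,0.011,1]]' 10 >/dev/null; python3 tq.py && 
python3 -m creep '[[0,0,0,0.002,1],[0,0,0,0.004,1],[0,0,0,0.005,1],[0,0,0,0.007,1],[0,0,0,0.008,1],[0,0,0,0.009,1],[0,0,0,0.01,1],[0,0,0,0.011,1]]' 10 >/dev/null && python3 tq.py && 
python3 -m creep '[[0,0,0,0.002,1],[0,0,0,0.004,1],[0,0,0,0.005,1],[0,0,0,0.007,1],[0,0,0,0.008,1],[0,0,0,0.009,1],[0,0,0,0.01,1],[0,0,0,0.011,1]]' 10 >/dev/null && python3 tq.py
```

```text
t 31.7 Mz 0.09 +- 0.035 F [-1.2 -4.1  1.1] zyaw 2.55 w 0.504 j6 -0.285
t 32.85 Mz 0.055 +- 0.013 F [-1.9 -3.8  1.1] zyaw 0.55 w 0.499 j6 -0.25
t 34.0 Mz 0.052 +- 0.027 F [-2.4 -4.2  2.2] zyaw -1.46 w 0.501 j6 -0.215
```

```bash

python3 -m creep '[[0,0,0,0.002,1],[0,0,0,0.004,1],[0,0,0,0.005,1],[0,0,0,0.007,1],[0,0,0,0.008,1],[0,0,0,0.009,1],[0,0,0,0.01,1],[0,0,0,0.011,1]]' 10 >/dev/null; python3 tq.py && 
python3 -m creep '[[0,0,0,0.002,1],[0,0,0,0.004,1],[0,0,0,0.005,1],[0,0,0,0.007,1],[0,0,0,0.008,1],[0,0,0,0.009,1],[0,0,0,0.01,1],[0,0,0,0.011,1]]' 10 >/dev/null && python3 tq.py && 
python3 -m creep '[[0,0,0,0.002,1],[0,0,0,0.004,1],[0,0,0,0.005,1],[0,0,0,0.007,1],[0,0,0,0.008,1],[0,0,0,0.009,1],[0,0,0,0.01,1],[0,0,0,0.011,1]]' 10 >/dev/null && python3 tq.py
```

```text
t 35.15 Mz 0.071 +- 0.016 F [-3.2 -4.7  2.1] zyaw -3.45 w 0.502 j6 -0.18
t 36.3 Mz 0.128 +- 0.041 F [-3.  -4.7  1.1] zyaw -5.44 w 0.501 j6 -0.145
t 37.45 Mz 0.302 +- 0.027 F [-2.7 -3.8  1.1] zyaw -7.42 w 0.503 j6 -0.111
```

The stop is felt: the moment held at 0.30 Nm, about 0.22 over friction. I'll turn back now, an estimated 101° or so to the 45 mark, then release and look.

```bash
python3 -m creep '[[0,0,0,-0.02,1],[0,0,0,-0.06,1],[0,0,0,-0.1,1],[0,0,0,-0.14,1],[0,0,0,-0.18,1],[0,0,0,-0.22,1],[0,0,0,-0.26,1],[0,0,0,-0.29,1]]' 14 >/dev/null; python3 q.py
python3 -m creep '[[0,0,0,-0.03,1],[0,0,0,-0.07,1],[0,0,0,-0.11,1],[0,0,0,-0.15,1],[0,0,0,-0.19,1],[0,0,0,-0.23,1],[0,0,0,-0.25,1],[0,0,0,-0.26,1]]' 14 >/dev/null; python3 q.py
```

```text
Mz -0.088 zyaw 44.93 F [-1.9 -3.2  0.8]
Mz -0.04 zyaw 91.74 F [-2.5 -3.7  1.4]
```

```bash
python3 -m creep '[[0,0,0,0,-1],[0,0,0,0,-1],[0,0,0,0,-1],[0,-0.2,0,0,-1],[0,-0.4,0,0,-1],[0,-0.6,0,0,-1],[0,-0.8,0,0,-1],[0,-0.95,0,0,-1]]' 14; python3 - <<'E'
from h import *
from workcell import bot
s=bot.snapshot("wrist");np.savez("w4.npz",**s);t=bot.snapshot("top");np.savez("t4.npz",**t)
a=cv2.resize(s["frame"][100:300,180:460,::-1],None,fx=2.8,fy=2.8,interpolation=cv2.INTER_CUBIC)
cv2.imwrite("pics/w4.png",a)
E
```

```text
clock: 40.45
ee_pos: [544.5, -54.6, 215.4]
orientation: [-0.706, 0.708, 0.011, -0.011]
force: [0.2, 0.1, -0.3]
width: 1.001
```

View pics/w4.png

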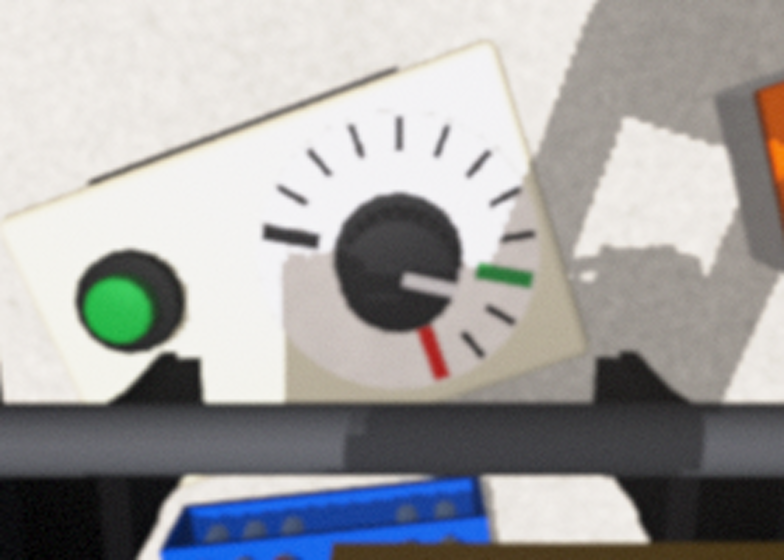

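The view shows the line from (402,280) to (456,292), nearly parallel to the green tick, which runs (477,272) to (532,280). I'll measure it on planes, with the two views of the line checking each other.

```bash
cat > ang.py <<'E'
from h import *
import sys
s=dict(np.load(sys.argv[1]))
def pca(ps,z,w=None):
    P=np.array([onz(s,p,z)[:2] for p in ps]);mu=np.average(P,axis=0,weights=w);
    C=np.cov((P-mu).T,aweights=w);l,v=np.linalg.eigh(C);u=v[:,-1];return mu,np.degrees(np.arctan2(u[1],u[0]))
f=s["frame"];x0,y0,x1,y1=map(int,sys.argv[2:6])
H,Sa,V=[np.array(c,int) for c in cv2.split(cv2.cvtColor(f,cv2.COLOR_RGB2HSV))]
win=np.zeros(V.shape,bool);win[y0:y1,x0:x1]=1
def pts(m):
    n,l,st,_=cv2.connectedComponentsWithStats(m.astype(np.uint8));i=1+np.argmax(st[1:,4]);ys,xs=np.nonzero(l==i);return np.c_[xs,ys]
g=pts(win&(H>45)&(H<90)&(Sa>80)&(np.arange(640)[None]>x0+0.0)) ; r=pts(win&((H<8)|(H>170))&(Sa>110))
kb=pts(win&(V<90)); kc=kb.mean(0)
hull=np.zeros(V.shape,np.uint8);cv2.fillConvexPoly(hull,cv2.convexHull(kb.astype(np.int32)),1);hull=cv2.erode(hull,np.ones((3,3)))
z0=onz(s,kc,0)
n,l,st,ce=cv2.connectedComponentsWithStats((win&(V<90)).astype(np.uint8))
cand=[i for i in range(1,n)];cand.sort(key=lambda i:-st[i,4]);ys,xs=np.nonzero(l==cand[1]);b=np.c_[xs,ys]
mg,ag=pca(g,60);mr,ar=pca(r,60);mb,ab=pca(b,60);d=mg-mb;c=(mg+mb)/2
print("green",mg.round(1),ag.round(1),"red",mr.round(1),ar.round(1),"zero",mb.round(1),ab.round(1),"centre",c.round(1))
yaw=[np.degrees(np.arctan2(d[1],d[0]))-60,np.degrees(np.arctan2(*(mr-c)[::-1]))];print("yaw",np.round(yaw,2))
ln=pts((hull>0)&(V>100));ml,al=pca(ln,101);
print("line n",len(ln),"pca yaw",al.round(1),al.round(1)+180,"mid",ml.round(1),"from centre",np.degrees(np.arctan2(*(ml-c)[::-1])).round(1))
for a in (al,al+180):print("min",round((240-(a-np.mean(yaw)))/4%90,2))
E
python3 ang.py w4.npz 265 130 375 238; python3 ang.py w1.npz 265 135 375 233; python3 st.py
```

```text
green [552.1  -8.2] 81.3 red [587.1 -37.1] -158.4 zero [538.6 -98.5] 80.9 centre [545.4 -53.4]
yaw [21.48 21.31]
line n 104 pca yaw 79.4 259.4 mid [547.2 -43.1] from centre 79.9
min 45.49
min 0.49
green [552.   -8.6] 81.5 red [587.6 -37.1] -159.1 zero [538.7 -98.1] 82.3 centre [545.4 -53.4]
yaw [21.5  20.99]
line n 100 pca yaw 58.8 238.8 mid [550.8 -44.5] from centre 58.2
min 50.61
min 5.61
t 40.55 p [545.9 -55.  217. ] F [ 0.15 -0.72  0.9 ] M [ 0.077 -0.013  0.013] w 1.001 j [-0.242  0.039  1.737 -0.004  1.361 -1.842]
zyaw 91.74 y [ 0.004 -0.005 -1.   ]
```

The knob is at about 45.5 minutes. There is time, so I'll turn it 2° further back.

```bash
python3 st.py 543.8 -55.5 71
```

```text
t 40.55 p [545.9 -55.  217. ] F [ 0.15 -0.72  0.9 ] M [ 0.077 -0.013  0.013] w 1.001 j [-0.242  0.039  1.737 -0.004  1.361 -1.842]
zyaw 91.74 y [ 0.004 -0.005 -1.   ]
shift units [-0.0176  0.973   0.0021] [  -2.1   -0.5 -146. ]
```

```bash
python3 -m creep '[[-0.017,0.2,0.002,0,-1],[-0.017,0.4,0.002,0,-1],[-0.017,0.6,0.002,0,-1],[-0.017,0.75,0.002,0,-1],[-0.017,0.87,0.002,0,-1],[-0.017,0.95,0.002,0,-1],[-0.017,0.97,0.002,0,-1],[-0.017,0.97,0.002,0,-1]]' 14;
python3 -m creep '[[0,0,0,0,0.3],[0,0,0,0,1],[0,0,0,0,1],[0,0,0,0,1],[0,0,0,0,1],[0,0,0,0,1],[0,0,0,0,1],[0,0,0,0,1]]' 14 ; python3 q.py
python3 -m creep '[[0,0,0,-0.002,1],[0,0,0,-0.004,1],[0,0,0,-0.006,1],[0,0,0,-0.008,1],[0,0,0,-0.01,1],[0,0,0,-0.011,1],[0,0,0,-0.011,1],[0,0,0,-0.011,1]]' 14 >/dev/null; python3 q.py
python3 -m creep '[[0,0,0,0,-1],[0,0,0,0,-1],[0,0,0,0,-1],[0,-0.2,0,0,-1],[0,-0.4,0,0,-1],[0,-0.6,0,0,-1],[0,-0.8,0,0,-1],[0,-0.95,0,0,-1]]' 14; python3 - <<'E'
from h import *
from workcell import bot
s=bot.snapshot("wrist");np.savez("w5.npz",**s)
x0,y0,x1,y1=200,180,255,230
f=s["frame"][y0:y1,x0:x1];H,Sa,V=cv2.split(cv2.cvtColor(f,cv2.COLOR_RGB2HSV))
bl=blobs((H>45)&(H<90)&(Sa>80),30);print(bl)
p=max(bl,key=lambda b:b[0])[1]+[x0,y0]
T=dict(np.load("top0.npz"));print("button",cross(s,p,T,(408.21,237.52)),onz(s,p,72))
E
python3 ang.py w5.npz 265 130 375 238; python3 st.py
```

```text
clock: 41.55
ee_pos: [544.3, -55.6, 71.9]
orientation: [-0.705, 0.709, 0.012, -0.009]
force: [-1.2, 0.3, 0.7]
width: 0.999
clock: 42.55
ee_pos: [544.3, -55.5, 71.9]
orientation: [-0.705, 0.709, 0.012, -0.009]
force: [-0.6, 1.2, 0.7]
width: 0.503
Mz 0.003 zyaw 91.74 F [-0.6  1.2  0.7]
Mz -0.015 zyaw 93.72 F [0.3 0.3 0.6]
clock: 44.55
ee_pos: [544.0, -54.9, 216.0]
orientation: [-0.705, 0.709, 0.025, -0.021]
force: [0.2, -0.6, -0.4]
width: 0.997
[(np.int32(553), array([22.22, 26.14]), array([ 9, 14, 27, 26], dtype=int32))]
button (array([ 565.49423681, -164.17616605,   82.44076116]), np.float64(1.8148005511147662)) [ 568.94425021 -167.10865756   72.        ]
green [552.2  -8.1] 82.1 red [587.2 -36.9] -157.9 zero [538.6 -98.4] 81.1 centre [545.4 -53.2]
yaw [21.43 21.38]
line n 105 pca yaw 80.7 260.7 mid [546.9 -42.9] from centre 82.0
min 45.17
min 0.17
t 44.6 p [545.5 -55.3 219.2] F [1.03 0.38 3.03] M [ 0.007 -0.076 -0.022] w 0.999 j [-0.242  0.031  1.741 -0.004  1.358 -1.877]
zyaw 93.72 y [ 0.01  -0.007 -1.   ]
```

The knob now reads 45.1 ± 0.2 minutes. Next is the button: offsetting from the gripped axis puts it at about (565.7, -166.2).

```bash
python3 st.py 565.7 -166.2 100
```

```text
t 44.6 p [545.5 -55.3 219.2] F [1.03 0.38 3.03] M [ 0.007 -0.076 -0.022] w 0.999 j [-0.242  0.031  1.741 -0.004  1.358 -1.877]
zyaw 93.72 y [ 0.01  -0.007 -1.   ]
shift units [ 0.0785  0.8007 -0.7411] [  20.2 -110.9 -119.2]
```

```bash
python3 -m creep '[[0.02,0,-0.2,0,1],[0.04,0,-0.4,0,1],[0.06,0,-0.6,0,1],[0.0785,0.1,-0.74,0,1],[0.0785,0.3,-0.741,0,1],[0.0785,0.5,-0.741,0,1],[0.0785,0.7,-0.741,0,1],[0.0785,0.8,-0.741,0,1]]' 14;
python3 -m creep '[[0,0,0,0,1],[0,0,0,0,1],[0,0,0,0,1],[0,0.02,0,0,1],[0,0.04,0,0,1],[0,0.06,0,0,1],[0,0.08,0,0,1],[0,0.09,0,0,1]]' 14; python3 st.py 565.7 -166.2 80
python3 - <<'E'
from h import *
from workcell import bot
s=bot.snapshot("side");cv2.imwrite("pics/s6.png",cv2.resize(s["frame"][80:230,260:460,::-1],None,fx=4,fy=4))
E
```

```text
clock: 45.6
ee_pos: [563.9, -165.3, 96.6]
orientation: [-0.705, 0.708, 0.025, -0.021]
force: [1.4, -0.6, -0.6]
width: 0.169
clock: 46.6
ee_pos: [563.8, -165.3, 82.7]
orientation: [-0.705, 0.708, 0.025, -0.021]
force: [0.3, -0.3, -0.4]
width: 0.004
t 46.6 p [ 563.8 -165.3   82.7] F [ 0.27 -0.34 -0.36] M [0.055 0.03  0.015] w 0.004 j [-4.180e-01  2.660e-01  1.750e+00 -2.000e-03  1.119e+00 -2.053e+00]
zyaw 93.72 y [ 0.005 -0.004 -1.   ]
shift units [ 0.0124  0.0181 -0.0067] [ 1.9 -0.9 -2.7]
```

View pics/s6.png

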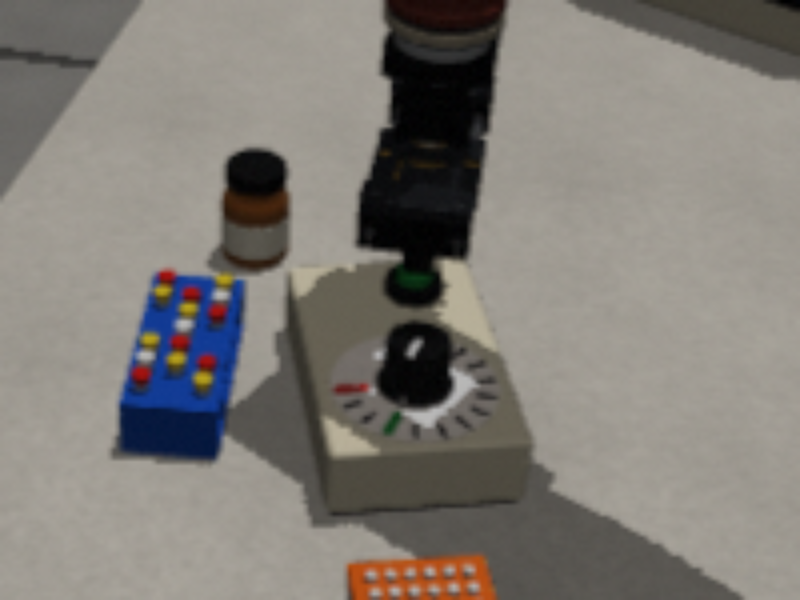

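The side crop shows the closed fingers just over the green button at (413,277), and the knob's line pointing to the green tick at (393,422). Next is the press.

```bash
python3 -m creep '[[0.012,0.01,-0.007,0,1],[0.012,0.02,-0.007,0,1],[0.012,0.03,-0.007,0,1],[0.012,0.04,-0.007,0,1],[0.012,0.05,-0.007,0,1],[0.012,0.06,-0.007,0,1],[0.012,0.06,-0.007,0,1],[0.012,0.06,-0.007,0,1]]' 14
```

```text
clock: 47.65
ee_pos: [565.9, -166.3, 76.1]
orientation: [-0.705, 0.708, 0.025, -0.021]
force: [-8.8, 3.5, 18.6]
width: 0.005
```

```bash
python3 -m creep '[[0,-0.002,0,0,1],[0,-0.002,0,0,1],[0,-0.002,0,0,1],[0,-0.002,0,0,1],[0,-0.002,0,0,1],[0,-0.002,0,0,1],[0,-0.002,0,0,1],[0,-0.002,0,0,1]]'
python3 -m creep '[[0,-0.01,0,0,1],[0,-0.01,0,0,1],[0,-0.01,0,0,1],[0,-0.01,0,0,1],[0,-0.01,0,0,1],[0,-0.01,0,0,1],[0,-0.01,0,0,1],[0,-0.01,0,0,1]]'
python3 -m creep '[[0,-0.014,0,0,1],[0,-0.014,0,0,1],[0,-0.014,0,0,1],[0,-0.014,0,0,1],[0,-0.014,0,0,1],[0,-0.014,0,0,1],[0,-0.014,0,0,1],[0,-0.014,0,0,1]]'
```

```text
clock: 48.65
ee_pos: [565.9, -166.3, 76.4]
orientation: [-0.705, 0.708, 0.025, -0.021]
force: [-1.7, 1.3, 4.6]
width: 0.006
clock: 49.65
ee_pos: [565.9, -166.3, 77.9]
orientation: [-0.705, 0.708, 0.025, -0.021]
force: [-2.3, 0.4, 4.0]
width: 0.002
clock: 50.65
ee_pos: [565.9, -166.4, 80.0]
orientation: [-0.705, 0.708, 0.025, -0.021]
force: [-1.7, 0.2, 2.9]
width: 0.006
```

The press reached a hard bottom at 76 mm: 18.6 N there, against about 4.6 N of spring force just above it. That fits fully down. Next I'll retract and check.

```bash
python3 -m creep '[[0,-0.05,0,0,1],[0,-0.2,0,0,1],[0,-0.4,0,0,1],[0,-0.6,0,0,1],[0,-0.8,0,0,1],[0,-0.95,0,0,1],[0,-0.95,0,0,1],[0,-0.95,0,0,1]]'
python3 -m creep '[[0,0,0.2,0,1],[0,0,0.4,0,1],[0,0,0.6,0,1],[0,0,0.75,0,1],[0,0,0.75,0,1],[0,0,0.75,0,1],[0,0,0.75,0,1],[0,0,0.75,0,1]]'
python3 - <<'E'
from h import *
from workcell import bot
s=bot.snapshot("wrist");np.savez("w7.npz",**s)
d=bot.snapshot("side");cv2.imwrite("pics/s7.png",np.hstack([cv2.resize(s["frame"][100:300,180:460,::-1],(420,300)),cv2.resize(d["frame"][120:270,280:420,::-1],(280,300))]))
g=cv2.cvtColor(d["frame"],cv2.COLOR_RGB2HSV)[:,:,:];S=dict(np.load("side0.npz"))
def bc(f,lo,hi,w):
    h=cv2.inRange(cv2.cvtColor(f[w[1]:w[3],w[0]:w[2]],cv2.COLOR_RGB2HSV),lo,hi);m=max(blobs(h>0,5),key=lambda b:b[0]);return m[0],m[1]
for n,lo,hi,w in(("button",(45,80,30),(90,255,255),(350,140,380,158)),("rack",(105,120,30),(130,255,255),(280,140,330,200)),("tip",(5,150,60),(20,255,255),(340,210,400,275)),("jar",(2,100,30),(20,255,255),(310,110,340,150))):
    print(n,bc(S["frame"],lo,hi,w),bc(d["frame"],lo,hi,w))
E
python3 ang.py w7.npz 265 130 375 238; python3 st.py
```

```text
clock: 51.65
ee_pos: [564.6, -165.5, 221.3]
orientation: [-0.705, 0.708, 0.024, -0.022]
force: [1.0, 0.2, -1.1]
width: 0.003
clock: 52.65
ee_pos: [557.2, -53.9, 220.7]
orientation: [-0.705, 0.708, 0.024, -0.021]
force: [0.4, 1.0, -0.4]
width: 0.008
button (np.int32(55), array([13.27,  7.91])) (np.int32(57), array([13.26,  7.96]))
rack (np.int32(804), array([25.34, 34.48])) (np.int32(802), array([25.3 , 34.46]))
tip (np.int32(1045), array([27.62, 30.47])) (np.int32(1033), array([27.85, 30.74]))
jar (np.int32(119), array([13.55, 21.82])) (np.int32(121), array([13.45, 21.74]))
green [551.8  -9.1] 81.2 red [587.7 -36.8] -158.4 zero [546.5 -54.5] 170.3 centre [549.2 -31.8]
yaw [23.31 -7.39]
line n 151 pca yaw 94.3 274.3 mid [587.6 -50.3] from centre -25.7
min 38.43
min 83.43
t 52.75 p [557.3 -53.7 220.8] F [-0.03  0.6  -0.24] M [ 0.059  0.019 -0.001] w 0.007 j [-0.235  0.063  1.705 -0.003  1.369 -1.87 ]
zyaw 93.69 y [ 0.004 -0.004 -1.   ]
```

View pics/s7.png

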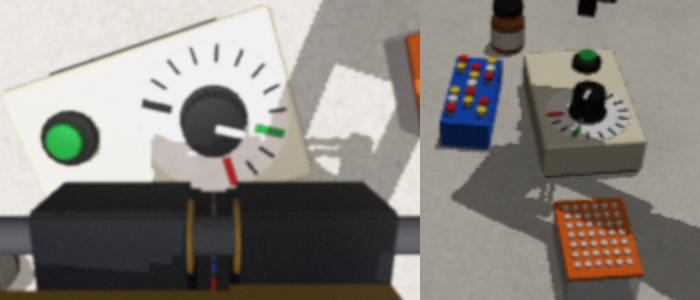

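The final picture shows the knob's line (217,130)–(245,136) aimed at the green tick near (270,131), and the button back up at (65,140). The rack, box and jar haven't moved. The last angle script picked up wrong blobs because the fingers were in its window, so I ignore that reading.

```bash
python3 -c "
from workcell import bot
print(bot.hand_in())"
```

```text
the job is handed in; nothing more can be done
None
```

The job is done and handed in at about 53 s, within the 72 s limit; the hand-in reported no verdict.

- **End stop:** I wound the knob clockwise past the red 60 mark in 2° steps until the moment rose from about 0.07 to 0.30 Nm. That is about 0.22 Nm beyond friction: slightly over the 0.1–0.2 Nm good touch, but well under the 0.4 Nm damage limit.
- **45-minute mark:** I turned it back and released it. The camera then read 45.5 minutes, so I gripped it again, turned it 2° further back and let go. It then read about 45.2 minutes from the line's direction and 44.8 from its midpoint.
- **Start button:** I pressed it until it bottomed out at about 76 mm, briefly at 18.6 N, with about 4.6 N of spring force just above the bottom. I then retracted.

**Last checks:** In the side camera the button was back up where it started. The rack, tip box and jar were within 0.4 pixel of their first positions, and the gripper was clear of everything.

**Checks that failed or disagreed:**
- My last angle calculation failed because the closed fingers were in its window. The knob's final position therefore rests on the 45.2-minute reading from before the press and on the last picture, which shows the line aimed at the green tick.
- Button height also disagreed between views: crossing the camera rays gave 75 and 82 mm, and the depth image about 80 mm. I pressed by force instead.

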